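# Weigh a gift box with a hand scale

## Task

Weigh the white gift box with the red and blue stripes: take the hand scale from its stand, hook it under the box's wire handle and lift gently until the box hangs level about 1 cm clear of the table (never more than 2 cm), and hold it still there for two seconds. Set it gently back down where it stood without overloading the scale (it takes 1 kg, 10 N), unhook, and hang the scale back in the fork of its stand, leaving everything else as it is.

Things in the scene. Friction and masses are not known exactly. Their poses are not given: they have to be found in the camera images.
- gift_box: The box to weigh: white card, 114 x 99 mm (x, y), lid top 50 mm high, a blue and a red stripe near its +x end; 0.27 to 0.70 kg, differs each time. Origin: centre of its underside. A stiff upright handle of 6 mm steel wire stands over the lid in the box's y-z plane: from the lid at y = -43 and +43 mm to 78 mm high at y = -36 and +36 mm, then straight gentle slopes to its peak at y = 0.
- wire_top (a point): Peak of the gift box's wire handle: centre line of the 6 mm wire, 90 mm above the box's underside, over its centre. The wire there runs along the box's y. Between the wire and the lid are 37 mm free.
- scale: The hand scale: white tube 32 mm thick (z -75 to 0 mm), blue collar disc 62 mm wide (z 0 to 8), grey neck, red grip bar on top. 0.16 kg, and the hook 0.03 kg. Origin: on the tube's axis at the collar's underside; z up to the grip. Loose; it starts hanging by its collar in the stand's fork, its axes along the stand's.
- grip (a point): Centre of the scale's red grip bar (22 mm thick along the scale's x, 70 mm long along its y, 28 mm high), 45 mm above the collar's underside.
- hook_seat (a point): Where a wire's centre line lies when seated in the hook: on the scale's axis, 115 mm below the collar's underside when unstretched. The J lies in the scale's x-z plane: bottom 9.5 mm below this point; the back bows out to x = +21 mm up to 40 mm above it, straight rod above; the tip ends at x = -21 mm, 13 mm above it. The mouth opens to the scale's -x: a wire enters over the tip.
- hook (a joint): The steel hook (6 mm wire) slides on a spring along the scale's z. Value: the scale's stretch in m: 0 unstretched, growing as the hook is drawn down, at most 0.10. Spring 90 N/m, a little damped (5 N s/m); the hook's own weight stretches it 3 mm. When pressed up against the tube (0) the hook is rigid.
- stand: Fixed dark steel stand: base 130 x 110 x 8 mm, post at its +x side (x = 48 to 62 mm), at the top a fork of two level prongs open to the stand's -x. Prongs 9 mm wide, 10 mm thick, 42 mm free between them, from x = -34 mm to the post. Origin: on the table under the scale's place.
- fork (a point): Middle of the scale's place between the prongs, at the level of the prongs' upper faces, 170 mm above the table. The scale hangs with its origin here, collar lying on the prongs; it must be raised before it is drawn out to -x.
- other_box: Bystander: brown cardboard box with a green stripe, same size and handle as the gift box, loose.
- mug_a: Bystander: white mug with blue and red slanting lines, 78 mm wide, 95 mm high, loose.
- mug_b: Bystander: white mug with level blue lines, 78 mm wide, 95 mm high, loose.
- remote: Bystander: black television remote, 45 x 165 x 18 mm, loose.
- tape: Bystander: roll of brown tape lying flat, 90 mm wide, 48 mm high, loose.
Not all that is in view belongs to the job. There is more than one size of the scale; the job needs the middle-sized.

How it is judged:
On the way, in this order (a step that is already met when the one before it is completed fails the run):
1. the gift box hangs from the hook, 6 to 22 mm off the table, still and level, not touched by the robot, for 1.5 s (height (world z) of gift_box between 0.006 and 0.022 m and angle between gift_box's own z axis and vertical below 0.1 rad and linear speed of gift_box below 0.04 m/s and contact force between scale and gift_box above 2 N and contact force between gift_box and the arm below 0.1 N and contact force between gift_box and the fingers below 0.1 N and value of joint hook above 0.02 m), for 1.5 s.
2. the gift box stands on the table again and the hook is off its handle (height (world z) of gift_box between -0.004 and 0.004 m and angle between gift_box's own z axis and vertical below 0.06 rad and distance of gift_box from where it was at the start of the episode below 0.035 m and contact force between scale and gift_box below 0.1 N and distance between hook_seat and wire_top above 0.05 m), for 0.2 s.
At the end, for the whole second after the job is handed in: The gift box stands upright on the table within 35 mm of where it stood, at rest and unhooked; the scale hangs upright by its collar in the stand's fork (origin within 14 mm of the fork point), released and at rest (distance between fork and scale below 0.014 m and angle between scale's own z axis and vertical below 0.12 rad and height (world z) of gift_box between -0.004 and 0.004 m and angle between gift_box's own z axis and vertical below 0.06 rad and distance of gift_box from where it was at the start of the episode below 0.035 m and linear speed of gift_box below 0.02 m/s and linear speed of scale below 0.03 m/s and contact force between scale and gift_box below 0.1 N); the robot touches nothing.
It fails at once if the gift box is lifted more than 26 mm (height (world z) of gift_box above 0.026 m).
It fails at once if the scale pulls or pushes the gift box with more than 10 N (contact force between scale and gift_box above 10 N).
It fails at once if the gift box is set down hard or pressed (more than 20 N on it from all that it touches) (contact force between gift_box and anything else above 20 N).
It fails at once if the gift box is touched by the gripper with more than 5 N (contact force between gift_box and the fingers above 5 N).
It fails at once if a bystander is moved more than 20 mm (distance of any of other_box, mug_a, mug_b, remote, tape from where it was at the start of the episode above 0.02 m).
It also fails if it takes over 72 s, if anything falls off the work surface, if the arm or the gripper's body presses on something with over 40 N, if the wrist force passes 120 N, or if a joint passes its speed limit or range.

## Robot

A 6-joint arm with a two-finger parallel gripper is mounted at the origin on the work surface. World frame = base frame: x ahead of the robot, y to its left, z up, the work surface at z = 0. Lengths are in m, angles in rad, forces in N, time in s.
With the tool pointing down it reaches from about 0.35 to 0.85 m from the base axis. Payload 8.1 kg.
Tool frame: the origin (TCP) lies at the very end of the fingers, on their centre line; the grasp point (between the pads) lies 19 mm behind it; z points along the fingers, y is the line along which they close (so a half turn about z gives the same grasp; the last joint's range is limited). The gripper opens to 93 mm and grips with 3 to 60 N. Pads are 15 mm wide; open, the fingers measure 128 mm over their backs; the gripper's body (75 mm by 188 mm) begins 65 mm behind the grasp point.
Start: joints at [-1.415, 0.13, 1.488, -0, 1.523, -0.085], TCP at [0.143, -0.583, 0.219] pointing down, gripper open.
Joint ranges: [-2.96, 2.96], [-0.89, 2.26], [0.02, 2.5], [-1.34, 4.48], [0, 2.73], [-2.66, 2.66]. Speed limits (rad/s): [2.39, 2.39, 2.79, 3.14, 3.14, 3.14].

## Interface

Orientations are given as a rotation vector (axis times angle).
In Python, from plant import monitor, eyes, ticket gives the robot as it stands.
- The arm moves only by the tool arm_command, never from a script. Its argument "deltas" is a list that holds one entry, the list of rows, each a list of 6 numbers: the shift along the world's x, y, z in cm, then the turn, a rotation vector about the world's x, y, z in degrees. In form: [[[tx, ty, tz, rx, ry, rz], ...]]. A call has 1 to 12 rows; each row shifts and turns the commanded pose from where the row before left it; what a row does not reach is not made up. A row lasts 1/12 s, in which the tool goes at most 41.7 mm and 7.16 degrees, less where a joint would pass 70% of its speed; a pose out of reach is approached as far as the arm can. A call is refused whole if a number of a shift passes 4.17 or a number of a turn 7.16, either way. A call with a gripper value outside its range is refused whole. "gripper" is the opening, from -1 (shut) to 1 (fully open), set as the call begins (left out, the last holds). The fingers move at their own pace and stop on an object; "squeeze" is the grip in N (left out, the last holds). Time passes only in rows, so rows that do not move let the fingers close. It gives the time, the measured TCP pose, the force, the opening and the grip force at its end, in the units of the state.
- monitor.read_state(): the state, without advancing time (a new reading comes with each control period).
- eyes.read_camera(name): name is "scene" or "top" or "wrist"; returns the picture (480x640x3 uint8, blue, green, red); there is no depth.
- eyes.camera_model(name): a dict with "fx", "fy", "cx", "cy" (pixels), "k1" (the pictures are not rectified: a ray, as slopes to the right and down, at radius r is drawn at 1 + k1 r^2 times it, then the intrinsics apply), "rvec" (rotation vector, rad) and "tvec" (3), from world to camera coordinates, as OpenCV has them. Camera axes: x right, y down, z forward; pixel columns grow to the right and rows downward; lengths in m; the calibration is good to about 2 mm. A picture is of the moment at which its call begins: read the wrist's pose just before it. camera_model takes no time and is no camera call; for the wrist camera it gives the pose at the moment of the call.
- ticket.close_job(): hands the job in; it is judged then, once.
The state is a dict: "t": time; "q": joint angles; "dq": joint speeds; "joint_torque": joint torques, N m; "tool_pos": TCP position; "orientation": TCP orientation; "force": force on the tool from outside, world axes, zero at the start; "wrist_torque": the same for the moment, N m; "opening": finger opening in m; "gripper_force": force on a finger pad.
Only numpy, scipy, OpenCV 4.12 (cv2) and the standard library are available. Lean on these libraries where they do the work, as an engineer would, in place of code of your own. Each camera call takes 0.05 s, during which the arm holds its last target. There are 200 camera calls.

## Working session

There is one attempt and no reset: what is moved stays moved. The work goes in short steps, Python scripts to look and compute and a tool call to move; the robot and the scene stay as the last step left them, time stands still between calls to the robot, and variables do not carry over. Pictures are saved under pics/ and viewed, at most 10 in all, crops included, and the job is handed in when it is done.

Besides the shell and the picture viewer there is one more tool, called after "Call:" by a JSON object that holds its "op" and its "data". arm_command: Moves the arm, as the interface text tells. Its arguments: {"type":"object","properties":{"deltas":{"type":"array"},"gripper":{"type":"number"},"squeeze":{"type":"number"}},"required":["deltas"]}

```bash
ls && mkdir -p pics && cat > h.py <<'E'
import numpy as np, cv2
from plant import monitor, eyes, ticket
def ray(m,uv):
    K=np.array([[m['fx'],0,m['cx']],[0,m['fy'],m['cy']],[0,0,1.]])
    uv=np.atleast_2d(np.float64(uv))
    p=cv2.undistortPoints(uv.reshape(-1,1,2),K,np.array([m['k1'],0,0,0,0.])).reshape(-1,2)
    R=cv2.Rodrigues(np.float64(m['rvec']))[0]; t=np.float64(m['tvec']).ravel()
    d=np.c_[p,np.ones(len(p))]@R; o=-R.T@t
    return o,d/np.linalg.norm(d,axis=1)[:,None]
def onz(m,uv,z):
    o,d=ray(m,uv); return o+d*((z-o[2])/d[:,2])[:,None]
def proj(m,P):
    K=np.array([[m['fx'],0,m['cx']],[0,m['fy'],m['cy']],[0,0,1.]])
    return cv2.projectPoints(np.float64(P).reshape(-1,1,3),np.float64(m['rvec']),np.float64(m['tvec']),K,np.array([m['k1'],0,0,0,0.]))[0].reshape(-1,2)
def cross(m1,u1,m2,u2):
    o1,d1=ray(m1,u1);o2,d2=ray(m2,u2);d1=d1[0];d2=d2[0]
    A=sum(np.eye(3)-np.outer(d,d) for d in(d1,d2)); b=sum((np.eye(3)-np.outer(d,d))@o for o,d in((o1,d1),(o2,d2)))
    p=np.linalg.solve(A,b); gap=abs((o2-o1)@np.cross(d1,d2))/np.linalg.norm(np.cross(d1,d2)); return p,gap
E
python3 - <<'E'
from h import *
s=monitor.read_state();print({k:np.round(v,3).tolist() for k,v in s.items()})
for c in('scene','top','wrist'):
    m=eyes.camera_model(c);print(c,{k:np.round(v,3).tolist() for k,v in m.items()}, -cv2.Rodrigues(np.float64(m['rvec']))[0].T@np.ravel(m['tvec']))
    cv2.imwrite(f'pics/{c}0.png',eyes.read_camera(c))
E
```

```text
pics
{'t': 0.0, 'q': [-1.415, 0.131, 1.489, -0.0, 1.523, -0.085], 'dq': [0.001, 0.001, 0.001, -0.002, 0.002, 0.0], 'joint_torque': [0.003, -55.984, -49.175, 0.077, 0.035, -0.0], 'tool_pos': [0.143, -0.582, 0.218], 'orientation': [-3.117, -0.377, 0.0], 'force': [-1.004, -0.411, -0.249], 'wrist_torque': [-0.013, -0.046, -0.006], 'gripper_force': 0.0, 'opening': 0.093}
scene {'fx': 605.707, 'fy': 605.707, 'cx': 326.288, 'cy': 244.292, 'k1': -0.088, 'rvec': [1.882, 1.495, -0.68], 'tvec': [-0.143, -0.197, 1.795]} [ 1.46680164 -0.17599535  1.04789257]
top {'fx': 551.868, 'fy': 551.868, 'cx': 316.825, 'cy': 232.075, 'k1': -0.174, 'rvec': [2.187, -2.144, 0.113], 'tvec': [0.032, 0.506, 1.18]} [0.37635671 0.03810638 1.22699685]
wrist {'fx': 349.847, 'fy': 349.847, 'cx': 320.957, 'cy': 234.898, 'k1': -0.055, 'rvec': [-2.308, 1.81, 0.233], 'tvec': [-0.6, -0.029, 0.388]} [ 0.21092506 -0.56615485  0.38214868]
```

View pics/scene0.png

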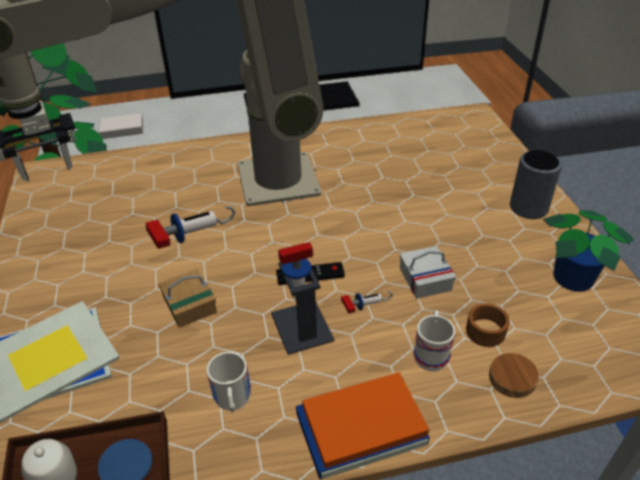

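View pics/top0.png

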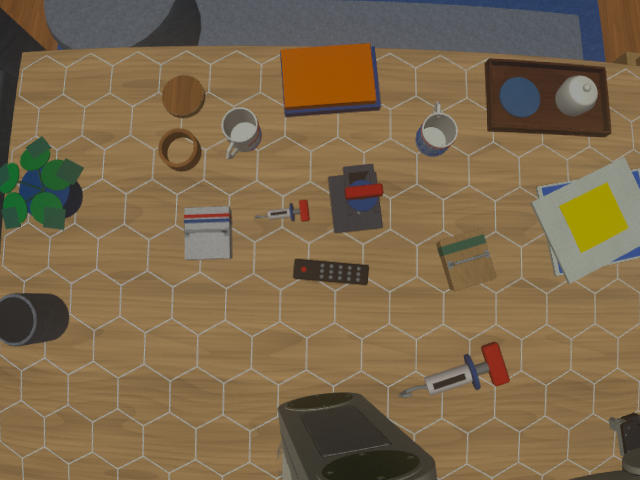

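Top view: the middle-sized scale is the one in the stand (grip at 363,191). The large one lies at (460,375) and the small one at (290,212). The gift box, white with red and blue stripes, is at (207,232), and the brown decoy is at (467,262). In the scene view, the stand's grip is at (296,253), the large scale at (190,225), the small one at (367,300), the gift box at (427,270) and the brown box at (188,300). I choose the scale in the stand and the striped white box, and check both in a close crop.

```bash
python3 - <<'E'
from h import *
t=cv2.imread('pics/top0.png');s=cv2.imread('pics/scene0.png')
f=lambda im,x,y,w,h:cv2.resize(im[y:y+h,x:x+w],(400,300),interpolation=cv2.INTER_CUBIC)
cv2.imwrite('pics/crop1.png',np.vstack([np.hstack([f(t,310,155,100,75+15),f(t,160,190,100,75+15)][:2]),np.hstack([f(s,250,235,133,100+20),f(s,380,225,100,75+15)])]))
E
```

```text
(no output)
```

View pics/crop1.png

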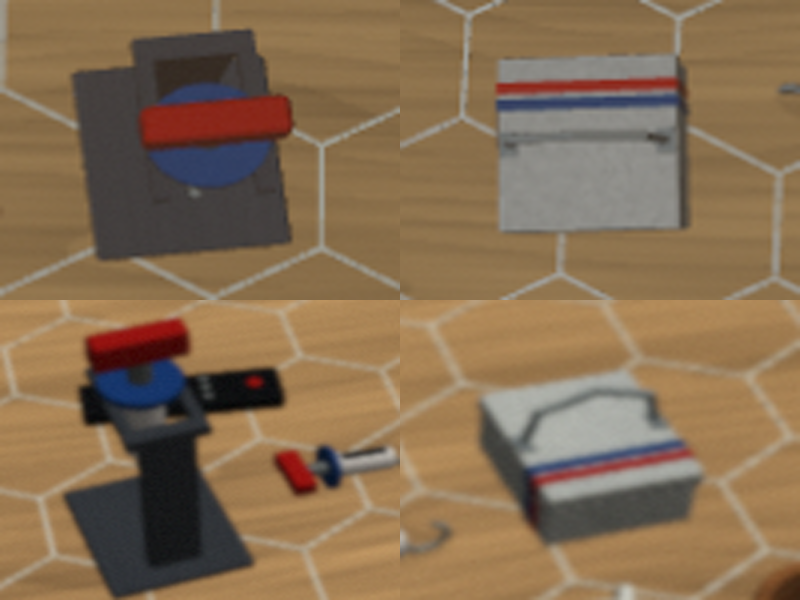

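The crop confirms both choices: the red-grip scale hangs by its blue collar in the fork (grip top view ≈ 364,191), and the white box carries the red and blue stripes (≈ 207,232). Next come rough positions from the two fixed views.

```bash
cat >> h.py <<'E'
def masks(im):
    h=cv2.cvtColor(im,cv2.COLOR_BGR2HSV);H,S,V=cv2.split(h)
    red=(((H<7)|(H>172))&(S>150)&(V>60)).astype(np.uint8)*255
    blue=((H>100)&(H<130)&(S>100)&(V>50)).astype(np.uint8)*255
    return red,blue
def blobs(mk,amin=60):
    n,_,st,c=cv2.connectedComponentsWithStats(mk);lab=_
    return [(np.round(c[i],1).tolist(),st[i].tolist(),cv2.minAreaRect(np.argwhere(lab==i)[:,::-1].astype(np.float32))) for i in range(1,n) if st[i][4]>=amin]
E
python3 - <<'E'
from h import *
T=cv2.imread('pics/top0.png');S=cv2.imread('pics/scene0.png');mt=eyes.camera_model('top');ms=eyes.camera_model('scene')
for n,im in(('top',T),('scene',S)):
    for k,mk in zip(('red','blue'),masks(im)):
        for b in blobs(mk,25): print(n,k,b[0],b[1],np.round(b[2][1],1),round(b[2][2],1))
for u in [(363.5,191)]:
    p,g=cross(mt,u,ms,(296,253));print('grip',p,g)
# box corners lid top (crop->px: 160+x/4, 190+ y*.3 )
c=np.array([[498,62],[676,56],[680,228],[499,231]])-[400,0]
px=np.c_[160+c[:,0]/4,190+c[:,1]*.3];P=onz(mt,px,.05);print(P,P.mean(0))
w=np.array([[510,145],[670,137],[590,137]])-[400,0];px=np.c_[160+w[:,0]/4,190+w[:,1]*.3];print(px,onz(mt,px,.09))
w2=np.array([[600,390]])-[400,300];px2=np.c_[380+w2[:,0]/4,225+w2[:,1]*.3];print(px2,cross(mt,px[2],ms,px2[0]))
E
```

```text
top red [363.4, 190.9] [345, 184, 38, 15, 438] [12.1 37.6] 84.0
top red [303.8, 210.2] [300, 200, 9, 21, 162] [20.  8.] 90.0
top red [205.5, 215.2] [184, 214, 46, 4, 118] [ 2.6 45.1] 87.8
top red [303.5, 268.8] [301, 266, 6, 6, 28] [4.9 4.9] 45.0
top red [495.4, 363.9] [482, 343, 27, 43, 661] [41.7 16.8] 72.3
top blue [548.2, 16.4] [361, 0, 244, 62, 2621] [243.  61.] 0.0
top blue [372.4, 82.6] [349, 46, 31, 62, 205] [60.  30.3] 86.8
top blue [519.5, 96.4] [500, 77, 39, 40, 1173] [40.3 35.4] 45.0
top blue [316.3, 109.2] [285, 106, 63, 7, 105] [ 1.8 62.3] 85.4
top blue [32.1, 178.3] [22, 170, 20, 18, 221] [20.2 15.5] 18.4
top blue [636.5, 177.2] [632, 171, 8, 17, 66] [16.7  5.1] 66.8
top blue [360.3, 182.5] [351, 180, 20, 6, 61] [ 4.2 19.1] 84.8
top blue [27.3, 190.9] [19, 184, 22, 16, 206] [20.9 13.9] 18.4
top blue [551.1, 188.7] [542, 184, 25, 11, 110] [ 6.5 24.7] 76.0
top blue [60.7, 194.1] [45, 186, 25, 20, 187] [18.4 24.3] 85.0
top blue [28.5, 205.0] [26, 199, 6, 15, 36] [ 4.8 14. ] 4.1
top blue [362.6, 203.8] [348, 198, 29, 13, 250] [11.3 28.3] 83.7
top blue [206.4, 220.2] [185, 
[... 616 characters left out ...]
 63.4
scene blue [327.2, 443.3] [297, 406, 131, 68, 676] [133.4  60.8] 13.4
scene blue [625.0, 425.5] [616, 418, 20, 18, 183] [14.6 19.9] 74.7
scene blue [125.2, 460.9] [98, 439, 54, 41, 1780] [40. 53.] 90.0
grip [ 0.5641099  -0.04357849  0.21181259] 0.001726797243881824
[[0.54815559 0.33098155 0.05      ]
 [0.55371259 0.2330804  0.05      ]
 [0.44196829 0.22681515 0.05      ]
 [0.43775372 0.32543582 0.05      ]] [0.49539755 0.27907823 0.05      ]
[[187.5 233.5]
 [227.5 231.1]
 [207.5 231.1]] [[0.48980061 0.3121313  0.09      ]
 [0.49649701 0.22765923 0.09      ]
 [0.49567554 0.26984007 0.09      ]]
[[430. 252.]] (array([0.49785668, 0.27739546, 0.08571168]), np.float64(0.013472095492816865))
```

Call:
{"op": "arm_command", "data": {"deltas": [[[1.5, 1.5, 1.5, 0, 0, 5], [2.5, 2.8, 1.5, 0, 0, 7], [2.5, 2.8, 1.5, 0, 0, 7], [2.5, 2.8, 1.5, 0, 0, 7], [2.5, 2.8, 1.5, 0, 0, 7], [2.5, 2.8, 1.5, 0, 0, 7], [2.5, 2.8, 1.5, 0, 0, 7], [2.5, 2.8, 1.5, 0, 0, 7], [2.5, 2.8, 0, 0, 0, 7], [2.5, 2.8, 0, 0, 0, 7], [2.5, 2.8, 0, 0, 0, 7], [2.5, 2.8, 0, 0, 0, 7]]]}}

```text
t: 1.15
tool_pos: [0.434, -0.258, 0.3386]
orientation: [2.099, 2.337, 0.0]
force: [0.7, -0.6, 1.1]
opening: 0.0928
gripper_force: 0.0
```

```bash
python3 - <<'E'
from h import *
s=monitor.read_state();m=eyes.camera_model('wrist');print(s['t'],s['tool_pos'],s['orientation'],s['q'])
R=cv2.Rodrigues(np.float64(m['rvec']))[0];o=-R.T@np.ravel(m['tvec']);print(o-s['tool_pos'],R[2]);print(proj(m,[[.564,-.044,.22],[.564,-.044,.17]]))
E
```

```text
1.15 [ 0.4339611  -0.25801743  0.33862474] [2.09926716e+00 2.33707659e+00 3.65417359e-05] [-6.38008004e-01 -1.45812326e-01  1.54681543e+00  1.20790590e-05
  1.74046777e+00 -7.45113104e-01]
[-0.00750952  0.06912912  0.16445038] [ 0.02843563 -0.25190857 -0.96733318]
[[528.28557138 -34.18419485]
 [496.22312894  -7.32571049]]
```

Call:
{"op": "arm_command", "data": {"deltas": [[[2.5, 3.2, 0, 0, 0, 0], [2.5, 3.2, 0, 0, 0, 0], [2.5, 3.2, 0, 0, 0, 0], [2.5, 3.2, 0, 0, 0, 0], [1.8, 2.0, 0, 0, 0, 0], [0.8, 1, 0, 0, 0, 0], [0, 0, 0, 0, 0, 0], [0, 0, 0, 0, 0, 0]]]}}

```text
t: 1.82
tool_pos: [0.5589, -0.1017, 0.3382]
orientation: [-2.104, -2.332, 0.002]
force: [0.3, -0.3, 0.2]
opening: 0.093
gripper_force: 0.0
```

```bash
cat >> h.py <<'E'
import json
def snap(n):
    s=monitor.read_state();m=eyes.camera_model('wrist');im=eyes.read_camera('wrist')
    cv2.imwrite(f'pics/{n}.png',im);json.dump({k:np.asarray(v).tolist() for k,v in m.items()},open(f'pics/{n}.json','w'))
    print(n,s['t'],np.round(s['tool_pos'],4),np.round(s['orientation'],3)); return m,im
def load(n): return json.load(open(f'pics/{n}.json')),cv2.imread(f'pics/{n}.png')
E
python3 - <<'E'
from h import *
snap('w1')
E
```

```text
w1 1.8167 [ 0.5589 -0.1017  0.3382] [-2.104e+00 -2.332e+00  2.000e-03]
```

Call:
{"op": "arm_command", "data": {"deltas": [[[0, 2.5, 0, 0, 0, 0], [0, 3, 0, 0, 0, 0], [0, 3, 0, 0, 0, 0], [0, 1.5, 0, 0, 0, 0], [0, 0, 0, 0, 0, 0], [0, 0, 0, 0, 0, 0]]]}}

```text
t: 2.37
tool_pos: [0.5587, -0.0027, 0.339]
orientation: [2.106, 2.33, -0.0]
force: [-0.3, -0.6, -1.2]
opening: 0.093
gripper_force: 0.0
```

```bash
python3 - <<'E'
from h import *
m2,b=snap('w2');m1,a=load('w1')
for n,im in(('w1',a),('w2',b)):
    for k,mk in zip(('red','blue'),masks(im)):
        for q in blobs(mk,300): print(n,k,q[0],q[1],np.round(q[2][0],1),np.round(q[2][1],1),round(q[2][2],1))
cv2.imwrite('pics/w12.png',np.vstack([np.hstack([cv2.resize(x[90:480,120:640],(400,300)) for x in (a,b)])]))
E
```

```text
w2 2.3667 [ 0.5587 -0.0027  0.339 ] [ 2.106  2.33  -0.   ]
w1 red [332.5, 59.2] [314, 52, 37, 15, 507] [332.  59.] [14. 36.] 90.0
w1 red [335.8, 158.1] [322, 114, 28, 90, 2380] [335.5 158.5] [89. 27.] 90.0
w1 blue [633.6, 31.0] [625, 0, 15, 65, 591] [633.5  31.6] [13.6 64.1] 9.5
w1 blue [312.6, 157.2] [301, 127, 21, 61, 902] [311. 157.] [60. 20.] 90.0
w1 blue [551.7, 221.2] [491, 126, 106, 165, 1956] [541.  204.6] [170.2  81.9] 49.6
w1 blue [356.4, 155.8] [350, 128, 16, 58, 559] [357.8 156.4] [57.  14.8] 88.9
w1 blue [453.6, 392.5] [438, 380, 32, 21, 424] [453.5 390. ] [20. 31.] 90.0
w2 red [323.6, 139.6] [307, 132, 35, 16, 481] [323.9 139.6] [14.1 34.1] 88.0
w2 red [322.6, 273.6] [310, 233, 26, 82, 1980] [322.6 273.5] [81.4 24.6] 88.4
w2 blue [620.3, 89.6] [599, 24, 41, 171, 1559] [615.2 108.1] [ 14.  174.6] 13.0
w2 blue [505.5, 225.2] [476, 129, 101, 162, 1044] [533.1 210.1] [100.1 152.5] 6.7
w2 blue [323.1, 256.8] [292, 229, 62, 56, 1375] [322.5 256.2] [54.6 61. ] 88.1
```

View pics/w12.png

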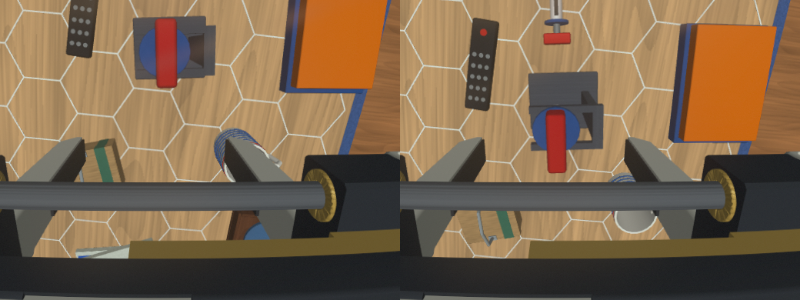

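The two wrist views show the scale's red bar upright in the picture, at (336,158) and (323,274), with the blue collar round it and the dark prongs opening to the left, toward the robot. The remote is at the left, and the green-striped brown box and mug_b are at the bottom. Now I triangulate the bar.

```bash
python3 - <<'E'
from h import *
m1,a=load('w1');m2,b=load('w2')
def bar(im,lo,hi):
    mk=masks(im)[0]
    n,l,st,c=cv2.connectedComponentsWithStats(mk); i=max((j for j in range(1,n)),key=lambda j:st[j][4])
    r=l==i; ys,xs=np.nonzero(r)
    return r,ys,xs
out=[]
for m,im in((m1,a),(m2,b)):
    r,ys,xs=bar(im,0,0); 
    y0,y1=ys.min(),ys.max()
    rows=np.arange(y0+15,y1-15); mid=np.array([[np.nonzero(r[y])[0].mean(),y] for y in rows])
    wid=np.mean([r[y].sum() for y in rows])
    k=np.polyfit(mid[:,1],mid[:,0],1)
    e=lambda y:(np.polyval(k,y),y)
    out.append((m,e(y0-.5),e(y1+.5),k[0])); print(y0,y1,k,wid)
(ma,t1,u1,_),(mb,t2,u2,_)=out
print('-y end',cross(ma,u1,mb,u2),'+y end',cross(ma,t1,mb,t2))
for z in(.229,.225):
    A=onz(ma,[t1,u1],z);B=onz(mb,[t2,u2],z);print(z,A.round(4),A.mean(0).round(4),B.round(4))
    d=A[0]-A[1];print('yaw',np.degrees(np.arctan2(-d[0],d[1])),np.linalg.norm(d)); d=B[0]-B[1];print(np.degrees(np.arctan2(-d[0],d[1])))
# blue collar in w1: outline -> z .178
mk=masks(a)[1];
l=cv2.connectedComponents(mk)[1];pts=np.argwhere((l==l[157,305])|(l==l[156,358]))[:,::-1]
hull=cv2.convexHull(pts.astype(np.float32))[:,0]
P=onz(ma,hull,.178);(c,rr)=cv2.minEnclosingCircle(P[:,:2].astype(np.float32));print('collar',c,rr)
E
```

```text
114 203 [3.12974868e-02 3.30834658e+02] 26.661016949152543
233 314 [3.13574661e-02 3.14037451e+02] 24.666666666666668
-y end (array([ 0.56941699, -0.07765308,  0.22518732]), np.float64(0.0004725213118636443)) +y end (array([ 0.5600892 , -0.00809688,  0.20916242]), np.float64(0.0003234655418228349))
0.229 [[ 0.5597 -0.0097  0.229 ]
 [ 0.5694 -0.077   0.229 ]] [ 0.5645 -0.0434  0.229 ] [[ 0.5594 -0.0031  0.229 ]
 [ 0.5689 -0.0757  0.229 ]]
yaw 8.221759810512845 0.06798547764240637
7.512622559140351
0.225 [[ 0.5598 -0.0094  0.225 ]
 [ 0.5697 -0.0777  0.225 ]] [ 0.5647 -0.0436  0.225 ] [[ 0.5595 -0.0041  0.225 ]
 [ 0.5692 -0.0777  0.225 ]]
yaw 8.221759810512845 0.06897947103329617
7.512622559140361
collar (0.5646833777427673, -0.04364187642931938) 0.03019644320011139
```

Call:
{"op": "arm_command", "data": {"deltas": [[[-1, 3, -0.5, 0, 0, 0], [-1, 3.7, -1, 0, 0, 0], [-1, 3.7, -1, 0, 0, 0], [-1, 3.7, -1, 0, 0, 0], [-1, 3.7, -1, 0, 0, 0], [-1, 3.0, -1.0, 0, 0, 0], [-0.8, 1.8, -1.0, 0, 0, 0], [0, 0.7, -0.5, 0, 0, 0], [0, 0, 0, 0, 0, 0], [0, 0, 0, 0, 0, 0]]]}}

```text
t: 3.25
tool_pos: [0.4917, 0.2298, 0.2686]
orientation: [2.107, 2.33, -0.001]
force: [0.4, -0.8, 0.6]
opening: 0.093
gripper_force: 0.0
```

```bash
python3 - <<'E'
from h import *
snap('b1')
E
```

```text
b1 3.25 [0.4917 0.2298 0.2686] [ 2.107e+00  2.330e+00 -1.000e-03]
```

Call:
{"op": "arm_command", "data": {"deltas": [[[0, 2, 0, 0, 0, 0], [0, 3, 0, 0, 0, 0], [0, 2, 0, 0, 0, 0], [0, 1, 0, 0, 0, 0], [0, 0, 0, 0, 0, 0], [0, 0, 0, 0, 0, 0]]]}}

```text
t: 3.8
tool_pos: [0.4918, 0.3102, 0.2689]
orientation: [2.106, 2.33, -0.0]
force: [0.8, -0.3, -0.1]
opening: 0.0928
gripper_force: 0.0
```

```bash
python3 - <<'E'
from h import *
m2,b=snap('b2');m1,a=load('b1')
for m in(m1,m2): print(proj(m,[[.495,.278,.09]]))
cv2.imwrite('pics/b12.png',np.hstack([cv2.resize(x[0:330,180:460],(400,471),interpolation=cv2.INTER_CUBIC) for x in (a,b)]))
E
```

```text
b2 3.8 [0.4918 0.3102 0.2689] [ 2.106  2.33  -0.   ]
[[328.94097213 166.7162794 ]]
[[320.47603499 246.09379047]]
```

View pics/b12.png

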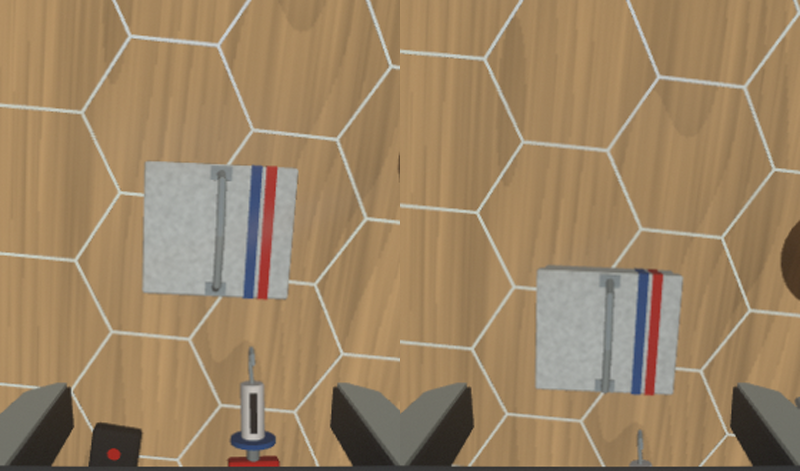

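The pictures show the gift box with the wire as an upright line: in b1 from (335,120) to (330,203), in b2 from (607,280)/(603,385) in crop coordinates. Now I extract the lid corners and the wire line.

```bash
python3 - <<'E'
from h import *
res=[]
for n in('b1','b2'):
    m,im=load(n);h=cv2.cvtColor(im,cv2.COLOR_BGR2HSV)
    # lid: not wood -> low saturation grey-white, plus stripes closed
    lid=((h[...,1]<50)&(h[...,2]>135)).astype(np.uint8)*255
    lid=cv2.morphologyEx(lid,cv2.MORPH_OPEN,np.ones((5,5)))
    k,l,st,c=cv2.connectedComponentsWithStats(lid)
    u0=proj(m,[[.495,.278,.06]])[0]
    near=[j for j in range(1,k) if st[j][4]>150 and np.hypot(*(c[j]-u0))<75]
    mk=np.isin(l,near); pts=np.argwhere(mk)[:,::-1].astype(np.float32)
    hull=cv2.convexHull(pts); ap=cv2.approxPolyDP(hull,6,True)[:,0]
    box=cv2.boxPoints(cv2.minAreaRect(pts)); print(n,[st[j].tolist() for j in near],ap.tolist())
    # wire: darkest grey columns
    g=cv2.GaussianBlur(h[...,2],(3,3),0).astype(float);u=proj(m,[[.495,.278,.09]])[0]
    W=[]
    for y in range(int(u[1])-22,int(u[1])+22):
        xs=np.arange(int(u[0])-12,int(u[0])+18);w=np.clip(150-g[y,xs],0,None)*(h[y,xs,1]<60)
        if w.sum()>20:W.append([(w*xs).sum()/w.sum(),y])
    W=np.array(W);kk=np.polyfit(W[:,1],W[:,0],1);print('wire',len(W),kk,np.std(W[:,0]-np.polyval(kk,W[:,1])),u)
    res.append((m,ap,kk))
m1,a1,k1=res[0];m2,a2,k2=res[1]
for z in(.05,):
    for m,a,k in res:
        P=onz(m,a,z)[:,:2];print(P.round(4).tolist(), 'mean',P.mean(0))
for m,a,k in res:
    u=proj(m,[[.495,.278,.09]])[0][1]; Q=onz(m,[[np.polyval(k,u-20),u-20],[np.polyval(k,u),u],[np.polyval(k,u+20),u+20]],.087);d=Q[0]-Q[2]
    print('wire line',Q.round(4).tolist(),'yaw',np.degrees(np.arctan2(-d[0],d[1])))
E
```

```text
b1 [[280, 113, 53, 94, 4594], [335, 116, 21, 92, 1456], [368, 118, 20, 91, 1269]] [[387.0, 118.0], [380.0, 208.0], [280.0, 204.0], [282.0, 113.0]]
wire 44 [-5.29460087e-02  3.42207847e+02] 0.14911249341139748 [328.94097213 166.7162794 ]
b2 [[275, 189, 49, 85, 3941], [327, 191, 20, 84, 1285], [358, 193, 20, 83, 1110]] [[377.0, 194.0], [370.0, 275.0], [275.0, 271.0], [276.0, 189.0]]
wire 44 [-5.42225215e-02  3.38030422e+02] 0.1466375783834901 [320.47603499 246.09379047]
[[0.5515, 0.332], [0.5574, 0.2363], [0.4465, 0.2297], [0.4416, 0.3259]] mean [0.49927702 0.28096118]
[[0.5522, 0.3319], [0.5574, 0.2368], [0.4465, 0.2307], [0.4411, 0.3263]] mean [0.49930108 0.28143384]
wire line [[0.4984, 0.2973, 0.087], [0.4994, 0.2782, 0.087], [0.5005, 0.2588, 0.087]] yaw 3.1225821067824437
wire line [[0.4983, 0.2987, 0.087], [0.4994, 0.2775, 0.087], [0.5005, 0.2557, 0.087]] yaw 2.929624226576395
```

Call:
{"op": "arm_command", "data": {"deltas": [[[0.5, -2, 0.3, 0, 0, 0.1], [0.8, -3.7, 0.3, 0, 0, 0.3], [0.8, -3.9, 0.3, 0, 0, 0.3], [0.8, -3.9, 0, 0, 0, 0.3], [0.8, -3.9, 0, 0, 0, 0.3], [0.8, -3.9, 0, 0, 0, 0.3], [0.8, -3.9, 0, 0, 0, 0.3], [0.8, -3.9, 0, 0, 0, 0.2], [0.67, -3.5, 0, 0, 0, 0], [0.5, -2, 0, 0, 0, 0], [0, -0.77, 0, 0, 0, 0], [0, 0, 0, 0, 0, 0]]]}}

```text
t: 4.85
tool_pos: [0.5633, -0.0453, 0.2777]
orientation: [2.068, 2.365, -0.001]
force: [0.6, 0.6, -0.4]
opening: 0.0929
gripper_force: 0.0
```

Call:
{"op": "arm_command", "data": {"deltas": [[[0, 0, 0, 0, 0, 0], [0, 0, 0, 0, 0, 0]]]}}

```text
t: 5.02
tool_pos: [0.5635, -0.0415, 0.2778]
orientation: [-2.062, -2.37, -0.001]
force: [-0.3, 0.6, 0.6]
opening: 0.0931
gripper_force: 0.0
```

Call:
{"op": "arm_command", "data": {"deltas": [[[0.1, -0.2, -1, 0, 0, 0], [0, 0, -1.5, 0, 0, 0], [0, 0, -1.5, 0, 0, 0], [0, 0, -1.5, 0, 0, 0], [0, 0, -1.3, 0, 0, 0], [0, 0, -1, 0, 0, 0], [0, 0, -0.5, 0, 0, 0], [0, 0, 0, 0, 0, 0], [0, 0, 0, 0, 0, 0], [0, 0, 0, 0, 0, 0]]]}}

```text
t: 5.85
tool_pos: [0.5654, -0.0444, 0.1957]
orientation: [2.062, 2.368, 0.001]
force: [0.2, -0.1, 0.6]
opening: 0.0929
gripper_force: 0.0
```

```bash
python3 - <<'E'
from h import *
s=monitor.read_state();print({k:np.round(s[k],4).tolist() for k in('t','tool_pos','orientation','force','q')})
E
```

```text
{'t': 5.85, 'tool_pos': [0.5654, -0.0444, 0.1957], 'orientation': [2.0622, 2.3683, 0.0013], 'force': [0.1796, -0.0654, 0.5736], 'q': [-0.1688, 0.0519, 1.6135, 0.0, 1.4747, -0.3067]}
```

Call:
{"op": "arm_command", "data": {"deltas": [[[0, 0, 0, 0, 0, 0], [0, 0, 0, 0, 0, 0], [0, 0, 0, 0, 0, 0], [0, 0, 0, 0, 0, 0], [0, 0, 0, 0, 0, 0], [0, 0, 0, 0, 0, 0], [0, 0, 0, 0, 0, 0], [0, 0, 0, 0, 0, 0]]], "gripper": -1, "squeeze": 40}}

```text
t: 6.52
tool_pos: [0.5648, -0.0444, 0.1946]
orientation: [-2.063, -2.369, 0.0]
force: [0.3, -0.7, 0.1]
opening: 0.0445
gripper_force: 0.0
```

Call:
{"op": "arm_command", "data": {"deltas": [[[0, 0, 0, 0, 0, 0], [0, 0, 0, 0, 0, 0], [0, 0, 0, 0, 0, 0], [0, 0, 0, 0, 0, 0], [0, 0, 0, 0, 0, 0], [0, 0, 0, 0, 0, 0], [0, 0, 0, 0, 0, 0]]]}}

```text
t: 7.1
tool_pos: [0.5648, -0.0444, 0.1946]
orientation: [-2.063, -2.369, 0.0]
force: [-1.0, 0.8, -0.7]
opening: 0.0214
gripper_force: 40.0
```

Call:
{"op": "arm_command", "data": {"deltas": [[[0, 0, 0.4, 0, 0, 0], [0, 0, 0.8, 0, 0, 0], [0, 0, 1.0, 0, 0, 0], [0, 0, 1.0, 0, 0, 0], [0, 0, 0.8, 0, 0, 0], [0, 0, 0, 0, 0, 0], [-0.5, -0.07, 0, 0, 0, 0], [-1, -0.14, 0, 0, 0, 0], [-1, -0.14, 0, 0, 0, 0], [-1, -0.14, 0, 0, 0, 0], [-1, -0.14, 0, 0, 0, 0], [-1, -0.14, 0, 0, 0, 0]]]}}

```text
t: 8.1
tool_pos: [0.5086, -0.0521, 0.2338]
orientation: [-2.062, -2.368, 0.001]
force: [0.3, 0.9, -1.5]
opening: 0.0216
gripper_force: 40.0
```

Call:
{"op": "arm_command", "data": {"deltas": [[[-1.2, -0.17, 0, 0, 0, 0], [-1.2, -0.17, 0, 0, 0, 0], [-1.2, -0.17, 0, 0, 0, 0], [-0.8, -0.1, 0.5, 0, 0, 0], [0, 0, 1, 0, 0, -0.8], [0, 1, 1.5, 0, 0, -0.8], [0.4, 2, 1.5, 0, 0, -0.8], [0.6, 2.5, 1, 0, 0, -0.8], [0.6, 2.5, 0, 0, 0, -0.8], [0.6, 2.5, 0, 0, 0, -0.8], [0.6, 2.5, 0, 0, 0, 0], [0.6, 2.5, 0, 0, 0, 0]]]}}

```text
t: 9.1
tool_pos: [0.5005, 0.0983, 0.2908]
orientation: [2.161, 2.279, 0.002]
force: [0.2, 0.1, -1.7]
opening: 0.0217
gripper_force: 40.0
```

Call:
{"op": "arm_command", "data": {"deltas": [[[0.6, 2.5, 0, 0, 0, 0], [0.6, 2.5, 0, 0, 0, 0], [0.6, 2.5, 0, 0, 0, 0], [0.6, 2.5, 0, 0, 0, 0], [0.6, 2, 0, 0, 0, 0], [0.4, 1.5, 0, 0, 0, 0], [0.2, 0.8, 0, 0, 0, 0], [0, 0, 0, 0, 0, 0], [0, 0, 0, 0, 0, 0], [0, 0, 0, 0, 0, 0]]]}}

```text
t: 9.93
tool_pos: [0.5359, 0.239, 0.2899]
orientation: [2.161, 2.28, -0.0]
force: [0.2, -0.2, -1.8]
opening: 0.0218
gripper_force: 40.0
```

```bash
python3 - <<'E'
from h import *
m,a=snap('h1');c=eyes.read_camera('scene');t=eyes.read_camera('top');cv2.imwrite('pics/s1.png',c);cv2.imwrite('pics/t1.png',t)
s=monitor.read_state();print(np.round(s['force'],2),s['opening'])
cv2.imwrite('pics/v1.png',np.hstack([a[:,120:520],cv2.resize(c[120:360,300:500],(400,480),interpolation=cv2.INTER_CUBIC)]))
E
```

```text
h1 9.9333 [0.5359 0.239  0.2899] [ 2.161  2.28  -0.   ]
[ 0.26 -0.42 -1.94] 0.021489894025279222
```

View pics/v1.png

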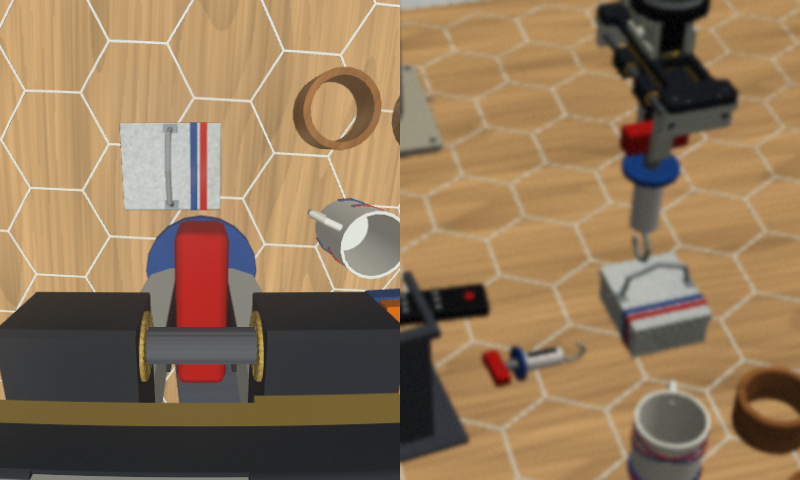

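The left view shows the gift box wire ahead of the scale, with the collar and red bar straight in the fingers. The right view shows the scale upright with its tube at about (645,210) and the hook at about (642,245), behind the box. I check the hook position by projection.

```bash
python3 - <<'E'
from h import *
ms=eyes.camera_model('scene');im=cv2.imread('pics/s1.png');t=np.array([.5359,.239,.2899])
o=t+[-.0001,.0008,-.0246]
ax=lambda z:proj(ms,[o+[0,0,z]])[0].round(1)
print('collar top',ax(.008),'tube bottom',ax(-.075),'seat',ax(-.118),'bottom',ax(-.1275),'gripc',ax(.045))
b=masks(im)[1]
for q in blobs(b,60):
    if 380<q[0][0]<470 and 170<q[0][1]<240: print('collar',q[0],q[1])
mt=eyes.camera_model('top')
cv2.imwrite('pics/hk.png',cv2.resize(im[195:265,390:460],(560,560),interpolation=cv2.INTER_CUBIC))
E
```

```text
collar top [425.4 201. ] tube bottom [421.6 231.2] seat [419.8 245.9] bottom [419.4 249.1] gripc [427.1 186.7]
collar [424.9, 204.9] [412, 197, 27, 16, 299]
```

View pics/hk.png

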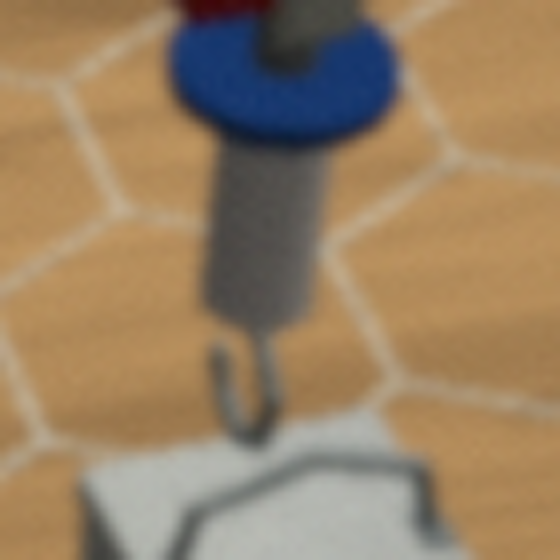

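The crop shows the J hook with its tip at the left (215,345), its bottom at (250,440) and its back at (275,385); the wire's peak is at about (320,460). I compare these with their projections.

```bash
python3 - <<'E'
from h import *
ms=eyes.camera_model('scene');t=np.array([.5359,.239,.2899]);o=t+[-.0001,.0008,-.0246]
c,s=np.cos(np.radians(3.1)),np.sin(np.radians(3.1));X=np.array([c,s,0]);Y=np.array([-s,c,0]);Z=np.array([0,0,1.])
cr=lambda P:((proj(ms,[P])[0]-[390,195])*8+3.5).round(0)
print('tip',cr(o-.018*X-.107*Z),'bottom',cr(o-.1245*Z),'back',cr(o+.018*X-.118*Z))
w=np.array([.4993,.2812,0])
for n,y,z in(('peak',0,.09),('l',-.036,.078),('r',.036,.078),('footl',-.043,.05),('footr',.043,.05)):print(n,cr(w+y*Y+z*Z))
E
```

```text
tip [221. 340.] bottom [240. 428.] back [267. 453.]
peak [316. 453.]
l [198. 507.]
r [424. 460.]
footl [168. 581.]
footr [434. 524.]
```

Call:
{"op": "arm_command", "data": {"deltas": [[[-0.1, 0.8, 0, 0, 0, 0], [0, 1.5, 0, 0, 0, 0], [0, 1.5, 0, 0, 0, 0], [0, 0.5, 0, 0, 0, 0], [0, 0, -0.5, 0, 0, 0], [0, 0, -1, 0, 0, 0], [0, 0, -1, 0, 0, 0], [0, 0, -1, 0, 0, 0], [0, 0, -1, 0, 0, 0], [0, 0, -0.5, 0, 0, 0], [0, 0, 0, 0, 0, 0], [0, 0, 0, 0, 0, 0]]]}}

```text
t: 11.08
tool_pos: [0.5346, 0.2825, 0.2391]
orientation: [-2.161, -2.28, 0.001]
force: [-0.5, 0.8, -0.9]
opening: 0.0216
gripper_force: 40.0
```

Call:
{"op": "arm_command", "data": {"deltas": [[[0, 0, 0, 0, 0, 0], [0, 0, 0, 0, 0, 0]]]}}

```text
t: 11.25
tool_pos: [0.5353, 0.2829, 0.2406]
orientation: [2.16, 2.28, 0.002]
force: [-0.8, -0.3, -1.4]
opening: 0.0218
gripper_force: 40.0
```

Call:
{"op": "arm_command", "data": {"deltas": [[[0, 0, -0.5, 0, 0, 0], [0, 0, -0.8, 0, 0, 0], [0, 0, -0.8, 0, 0, 0], [0, 0, -0.7, 0, 0, 0], [0, 0, -0.4, 0, 0, 0], [0, 0, 0, 0, 0, 0], [0, 0, 0, 0, 0, 0], [0, 0, 0, 0, 0, 0]]]}}

```text
t: 11.92
tool_pos: [0.535, 0.2829, 0.2079]
orientation: [2.161, 2.281, 0.001]
force: [0.6, -0.1, -2.6]
opening: 0.0219
gripper_force: 40.0
```

```bash
python3 - <<'E'
from h import *
c=eyes.read_camera('scene');cv2.imwrite('pics/s2.png',c);L=[]
for i in range(6):
    s=monitor.read_state();L.append(np.r_[s['tool_pos'],s['force']]);
    if i<5:eyes.read_camera('wrist')
print(np.mean(L,0).round(4),np.std(L,0).round(4),s['t'])
cv2.imwrite('pics/hk2.png',cv2.resize(c[205:290,390:475],(680,680),interpolation=cv2.INTER_CUBIC)[:600])
E
```

```text
[ 0.5351  0.2829  0.2081 -0.0235 -0.1309 -1.8165] [0.000e+00 0.000e+00 1.000e-04 7.082e-01 3.088e-01 3.160e-01] 12.2167
```

View pics/hk2.png

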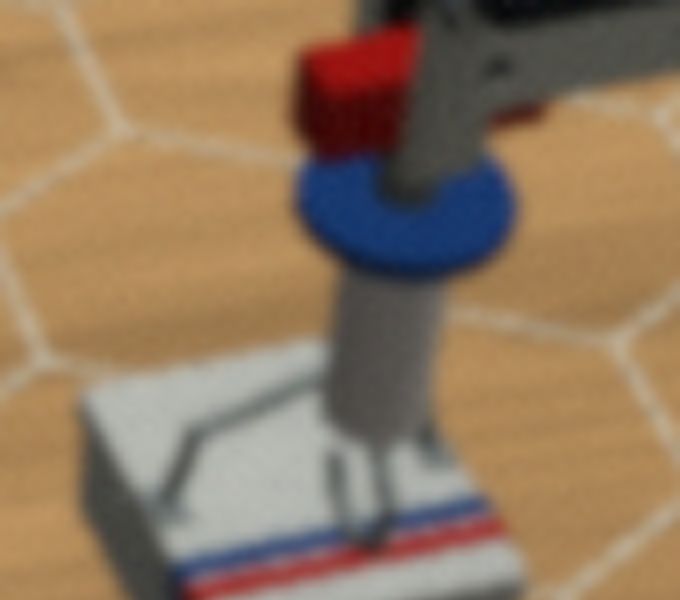

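The crop shows the hook in front of the wire above the lid, its tip at (335,460) and its bottom at (370,545). The wrist carries only the scale's weight, so nothing is touching. Now I slide it in under the wire.

Call:
{"op": "arm_command", "data": {"deltas": [[[-0.2, 0, 0, 0, 0, 0], [-0.4, -0.05, 0, 0, 0, 0], [-0.5, -0.05, 0, 0, 0, 0], [-0.5, -0.05, 0, 0, 0, 0], [-0.5, -0.05, 0, 0, 0, 0], [-0.5, -0.05, 0, 0, 0, 0], [-0.5, 0, 0, 0, 0, 0], [-0.3, 0, 0, 0, 0, 0], [-0.17, 0, 0, 0, 0, 0], [0, 0, 0, 0, 0, 0], [0, 0, 0, 0, 0, 0], [0, 0, 0, 0, 0, 0]]]}}

```text
t: 13.22
tool_pos: [0.4993, 0.2803, 0.2076]
orientation: [2.161, 2.281, 0.0]
force: [0.8, -0.5, -2.0]
opening: 0.0217
gripper_force: 40.0
```

Call:
{"op": "arm_command", "data": {"deltas": [[[0, 0, 0.2, 0, 0, 0], [0, 0, 0.4, 0, 0, 0], [0, 0, 0.5, 0, 0, 0], [0, 0, 0.5, 0, 0, 0], [0, 0, 0.5, 0, 0, 0], [0, 0, 0.5, 0, 0, 0], [0, 0, 0.5, 0, 0, 0], [0, 0, 0.4, 0, 0, 0], [0, 0, 0.2, 0, 0, 0], [0, 0, 0, 0, 0, 0], [0, 0, 0, 0, 0, 0]]]}}

```text
t: 14.13
tool_pos: [0.4992, 0.2803, 0.2446]
orientation: [2.161, 2.281, 0.0]
force: [1.2, -1.1, -2.8]
opening: 0.0218
gripper_force: 40.0
```

```bash
cat >> h.py <<'E'
def avg(n=10,cam='scene'):
    L=[];I=[]
    for i in range(n):
        I.append(eyes.read_camera(cam));s=monitor.read_state();L.append(np.r_[s['tool_pos'],s['force'],s['wrist_torque']])
    print(round(s['t'],2),np.mean(L,0).round(4));return np.mean(I,0).astype(np.uint8)
E
python3 - <<'E'
from h import *
c=avg();cv2.imwrite('pics/s3.png',c)
E
```

```text
14.63 [ 4.991e-01  2.803e-01  2.444e-01  9.631e-01  3.220e-02 -2.990e+00
  3.360e-02 -4.716e-01 -1.000e-04]
```

Call:
{"op": "arm_command", "data": {"deltas": [[[0.15, 0, 0, 0, 0, 0], [0.15, 0, 0, 0, 0, 0], [0, 0, 0, 0, 0, 0], [0, 0, 0, 0, 0, 0]]]}}

```text
t: 14.97
tool_pos: [0.5018, 0.2802, 0.2443]
orientation: [-2.16, -2.28, 0.002]
force: [-1.9, -0.2, -3.0]
opening: 0.0219
gripper_force: 40.0
```

```bash
python3 - <<'E'
from h import *
c=avg(16);cv2.imwrite('pics/s4.png',c)
E
```

```text
15.77 [ 0.5019  0.2803  0.2445 -1.9461 -0.4166 -3.1479 -0.1831  0.5831 -0.0049]
```

Call:
{"op": "arm_command", "data": {"deltas": [[[-0.1, 0, 0, 0, 0, 0], [-0.09, 0, 0, 0, 0, 0], [0, 0, 0.2, 0, 0, 0], [0, 0, 0.3, 0, 0, 0], [0, 0, 0.3, 0, 0, 0], [0, 0, 0.3, 0, 0, 0], [0, 0, 0.2, 0, 0, 0], [0, 0, 0, 0, 0, 0], [0, 0, 0, 0, 0, 0], [0, 0, 0, 0, 0, 0]]]}}

```text
t: 16.6
tool_pos: [0.5003, 0.2803, 0.2575]
orientation: [2.161, 2.281, 0.0]
force: [-0.1, -0.1, -4.7]
opening: 0.0221
gripper_force: 40.0
```

```bash
cat >> h.py <<'E'
def shift(n,ref='s2',m=None):
    # box front/side patch shift in the scene view (px, subpixel)
    a=cv2.imread(f'pics/{ref}.png',0).astype(np.float32);b=cv2.imread(f'pics/{n}.png',0).astype(np.float32)
    y0,y1,x0,x1=262,300,398,458
    tpl=a[y0:y1,x0:x1];r=cv2.matchTemplate(b[y0-14:y1+8,x0-8:x1+8],tpl,cv2.TM_CCOEFF_NORMED)
    _,v,_,(px,py)=cv2.minMaxLoc(r)
    f=lambda l,c,h:.5*(l-h)/(l-2*c+h)
    sx=px+f(r[py,px-1],v,r[py,px+1]) if 0<px<r.shape[1]-1 else px; sy=py+f(r[py-1,px],v,r[py+1,px]) if 0<py<r.shape[0]-1 else py
    print(n,'shift',round(sx-8,2),round(sy-14,2),'score',round(v,3))
E
python3 - <<'E'
from h import *
c=avg(10);cv2.imwrite('pics/s5.png',c)
ms=eyes.camera_model('scene');P=np.array([.556,.27,.03]);print(proj(ms,[P]),proj(ms,[P+[0,0,.01]])-proj(ms,[P]),proj(ms,[P+[.01,0,0]])-proj(ms,[P]),proj(ms,[P+[0,.01,0]])-proj(ms,[P]))
for n in('s3','s4','s5'):shift(n,'s1');
shift('s5','s3')
E
```

```text
17.1 [ 0.5002  0.2803  0.2575  0.2332 -0.3489 -4.1653 -0.0886 -0.1579 -0.0063]
[[430.19923005 286.83369162]] [[ 0.45404514 -2.99916058]] [[1.47603848 2.99925019]] [[ 4.0259166  -0.71693907]]
s3 shift 0.0 -0.01 score 0.999
s4 shift 0.0 -0.01 score 0.999
s5 shift 0.0 -0.01 score 0.999
s5 shift 0.0 -0.0 score 1.0
```

Call:
{"op": "arm_command", "data": {"deltas": [[[0, 0, 0.2, 0, 0, 0], [0, 0, 0.3, 0, 0, 0], [0, 0, 0.3, 0, 0, 0], [0, 0, 0.2, 0, 0, 0], [0, 0, 0, 0, 0, 0], [0, 0, 0, 0, 0, 0]]]}}

```text
t: 17.6
tool_pos: [0.5001, 0.2803, 0.2677]
orientation: [-2.161, -2.281, 0.0]
force: [0.5, 0.1, -4.7]
opening: 0.0215
gripper_force: 40.0
```

```bash
python3 - <<'E'
from h import *
c=avg(8);cv2.imwrite('pics/s6.png',c);shift('s6','s3')
E
```

```text
18.0 [ 0.5001  0.2803  0.2675 -0.7916 -0.6407 -4.9786 -0.127   0.1288  0.0187]
s6 shift 0.0 -0.01 score 1.0
```

Call:
{"op": "arm_command", "data": {"deltas": [[[0, 0, 0.1, 0, 0, 0], [0, 0, 0.2, 0, 0, 0], [0, 0, 0.2, 0, 0, 0], [0, 0, 0.1, 0, 0, 0], [0, 0, 0, 0, 0, 0], [0, 0, 0, 0, 0, 0]]]}}

```text
t: 18.5
tool_pos: [0.5002, 0.2803, 0.2737]
orientation: [-2.161, -2.281, 0.0]
force: [-0.3, -0.1, -6.1]
opening: 0.022
gripper_force: 40.0
```

```bash
python3 - <<'E'
from h import *
c=avg(8);cv2.imwrite('pics/s7.png',c);shift('s7','s3')
E
```

```text
18.9 [ 0.5002  0.2803  0.2735 -0.646  -0.3207 -5.2887 -0.1406  0.1927  0.0329]
s7 shift 0.0 -0.01 score 1.0
```

Call:
{"op": "arm_command", "data": {"deltas": [[[0, 0, 0.2, 0, 0, 0], [0, 0, 0.3, 0, 0, 0], [0, 0, 0.3, 0, 0, 0], [0, 0, 0.2, 0, 0, 0], [0, 0, 0, 0, 0, 0], [0, 0, 0, 0, 0, 0]]]}}

```text
t: 19.4
tool_pos: [0.5002, 0.2803, 0.2838]
orientation: [2.161, 2.281, 0.0]
force: [-0.3, 0.2, -8.1]
opening: 0.0216
gripper_force: 40.0
```

```bash
python3 - <<'E'
from h import *
c=avg(6);cv2.imwrite('pics/s8.png',c);shift('s8','s3')
E
```

```text
19.7 [ 0.5002  0.2803  0.2835 -0.5081 -0.1206 -6.7211 -0.1475  0.1667  0.0136]
s8 shift 0.0 -0.01 score 1.0
```

Call:
{"op": "arm_command", "data": {"deltas": [[[0, 0, 0.2, 0, 0, 0], [0, 0, 0.3, 0, 0, 0], [0, 0, 0.3, 0, 0, 0], [0, 0, 0.2, 0, 0, 0], [0, 0, 0, 0, 0, 0], [0, 0, 0, 0, 0, 0]]]}}

```text
t: 20.2
tool_pos: [0.5003, 0.2803, 0.2939]
orientation: [2.161, 2.281, 0.0]
force: [-0.9, 0.3, -7.7]
opening: 0.0216
gripper_force: 40.0
```

```bash
python3 - <<'E'
from h import *
c=avg(6);cv2.imwrite('pics/s9.png',c);shift('s9','s3')
E
```

```text
20.5 [ 0.5002  0.2803  0.2935 -0.5781 -0.1373 -7.5681 -0.0832  0.0314  0.0184]
s9 shift 0.06 0.02 score 0.999
```

Call:
{"op": "arm_command", "data": {"deltas": [[[0, 0, 0.2, 0, 0, 0], [0, 0, 0.2, 0, 0, 0], [0, 0, 0.2, 0, 0, 0], [0, 0, 0.1, 0, 0, 0], [0, 0, 0, 0, 0, 0], [0, 0, 0, 0, 0, 0]]]}}

```text
t: 21.0
tool_pos: [0.5002, 0.2803, 0.3007]
orientation: [2.161, 2.281, 0.0]
force: [-0.3, 0.8, -8.0]
opening: 0.0218
gripper_force: 40.0
```

```bash
python3 - <<'E'
from h import *
c=avg(6);cv2.imwrite('pics/s10.png',c);shift('s10','s3')
E
```

```text
21.3 [ 5.0020e-01  2.8030e-01  3.0050e-01 -6.3820e-01 -1.7170e-01 -7.8036e+00
 -4.7000e-02  3.4000e-03  2.4200e-02]
s10 shift 0.06 0.02 score 0.999
```

Call:
{"op": "arm_command", "data": {"deltas": [[[0, 0, 0.2, 0, 0, 0], [0, 0, 0.2, 0, 0, 0], [0, 0, 0.2, 0, 0, 0], [0, 0, 0.1, 0, 0, 0], [0, 0, 0, 0, 0, 0], [0, 0, 0, 0, 0, 0]]]}}

```text
t: 21.8
tool_pos: [0.5003, 0.2803, 0.3078]
orientation: [2.161, 2.281, 0.0]
force: [0.8, 0.8, -8.2]
opening: 0.0215
gripper_force: 40.0
```

```bash
python3 - <<'E'
from h import *
c=avg(6);cv2.imwrite('pics/s11.png',c);shift('s11','s3')
a=cv2.imread('pics/s3.png',0).astype(int);print(abs(a[200:330,380:480]-cv2.cvtColor(c,6).astype(int)[200:330,380:480]).mean())
E
```

```text
22.1 [ 5.002e-01  2.803e-01  3.075e-01 -2.639e-01 -3.800e-03 -8.587e+00
 -2.490e-02 -1.077e-01 -1.710e-02]
s11 shift 0.14 -0.08 score 0.998
3.9696153846153845
```

Call:
{"op": "arm_command", "data": {"deltas": [[[0, 0, 0.1, 0, 0, 0], [0, 0, 0.2, 0, 0, 0], [0, 0, 0.2, 0, 0, 0], [0, 0, 0.2, 0, 0, 0], [0, 0, 0.1, 0, 0, 0], [0, 0, 0.1, 0, 0, 0], [0, 0, 0, 0, 0, 0], [0, 0, 0, 0, 0, 0]]]}}

```text
t: 22.77
tool_pos: [0.5002, 0.2803, 0.3167]
orientation: [2.161, 2.281, 0.0]
force: [0.3, 0.2, -9.1]
opening: 0.0215
gripper_force: 40.0
```

```bash
python3 - <<'E'
from h import *
c=avg(8);cv2.imwrite('pics/s12.png',c);shift('s12','s3')
E
```

```text
23.17 [ 5.002e-01  2.803e-01  3.165e-01 -1.788e-01  1.539e-01 -8.751e+00
 -5.640e-02 -1.092e-01  2.700e-03]
s12 shift 0.52 -2.67 score 0.977
```

Call:
{"op": "arm_command", "data": {"deltas": [[[0, 0, 0.1, 0, 0, 0], [0, 0, 0.1, 0, 0, 0], [0, 0, 0, 0, 0, 0], [0, 0, 0, 0, 0, 0], [0, 0, 0, 0, 0, 0], [0, 0, 0, 0, 0, 0]]]}}

```text
t: 23.67
tool_pos: [0.5002, 0.2803, 0.3186]
orientation: [-2.161, -2.281, 0.0]
force: [0.5, -0.1, -8.4]
opening: 0.0219
gripper_force: 40.0
```

```bash
python3 - <<'E'
from h import *
c=avg(12);cv2.imwrite('pics/s13.png',c);shift('s13','s3')
f=lambda n:cv2.resize(cv2.imread(f'pics/{n}.png')[190:310,380:480],(400,480),interpolation=cv2.INTER_CUBIC)
cv2.imwrite('pics/cmp.png',np.hstack([f('s3'),f('s13')]))
E
```

```text
24.27 [ 5.0020e-01  2.8030e-01  3.1860e-01 -7.6700e-02 -6.6500e-02 -8.8212e+00
 -5.3700e-02 -1.0590e-01  1.4000e-03]
s13 shift 0.44 -3.17 score 0.983
```

View pics/cmp.png

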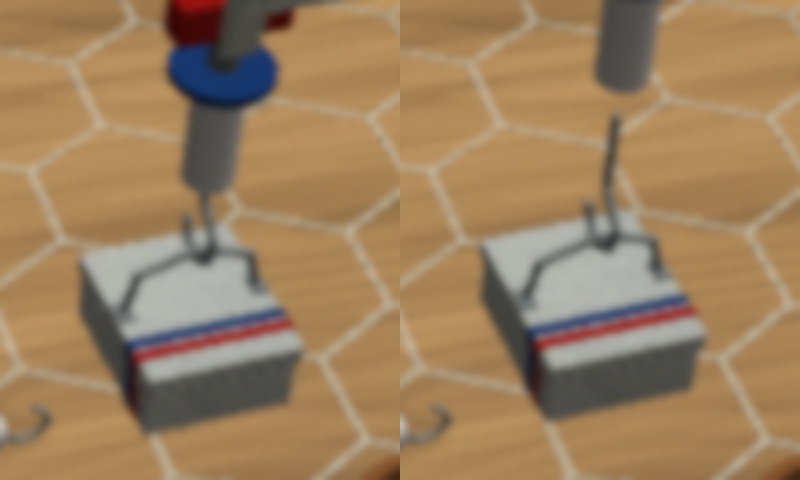

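The left half (standing) and the right half (hanging) show the wire's peak seated in the hook at (605,240), with the box risen about 3 px (≈1 cm), level. Now I hold still.

Call:
{"op": "arm_command", "data": {"deltas": [[[0, 0, 0, 0, 0, 0], [0, 0, 0, 0, 0, 0], [0, 0, 0, 0, 0, 0], [0, 0, 0, 0, 0, 0], [0, 0, 0, 0, 0, 0], [0, 0, 0, 0, 0, 0], [0, 0, 0, 0, 0, 0], [0, 0, 0, 0, 0, 0], [0, 0, 0, 0, 0, 0], [0, 0, 0, 0, 0, 0], [0, 0, 0, 0, 0, 0], [0, 0, 0, 0, 0, 0]]]}}

```text
t: 25.27
tool_pos: [0.5002, 0.2803, 0.3186]
orientation: [2.161, 2.281, 0.0]
force: [0.0, 0.5, -7.8]
opening: 0.0218
gripper_force: 40.0
```

Call:
{"op": "arm_command", "data": {"deltas": [[[0, 0, 0, 0, 0, 0], [0, 0, 0, 0, 0, 0], [0, 0, 0, 0, 0, 0], [0, 0, 0, 0, 0, 0], [0, 0, 0, 0, 0, 0], [0, 0, 0, 0, 0, 0], [0, 0, 0, 0, 0, 0], [0, 0, 0, 0, 0, 0], [0, 0, 0, 0, 0, 0], [0, 0, 0, 0, 0, 0], [0, 0, 0, 0, 0, 0], [0, 0, 0, 0, 0, 0]]]}}

```text
t: 26.27
tool_pos: [0.5002, 0.2803, 0.3186]
orientation: [-2.161, -2.281, 0.0]
force: [0.4, -0.8, -8.4]
opening: 0.0212
gripper_force: 40.0
```

Call:
{"op": "arm_command", "data": {"deltas": [[[0, 0, -0.1, 0, 0, 0], [0, 0, -0.1, 0, 0, 0], [0, 0, -0.15, 0, 0, 0], [0, 0, -0.15, 0, 0, 0], [0, 0, -0.15, 0, 0, 0], [0, 0, -0.15, 0, 0, 0], [0, 0, -0.15, 0, 0, 0], [0, 0, -0.15, 0, 0, 0], [0, 0, -0.15, 0, 0, 0], [0, 0, -0.15, 0, 0, 0], [0, 0, -0.2, 0, 0, 0], [0, 0, -0.2, 0, 0, 0]]]}}

```text
t: 27.27
tool_pos: [0.5002, 0.2803, 0.3006]
orientation: [2.16, 2.281, 0.0]
force: [-0.4, -1.0, -6.5]
opening: 0.0217
gripper_force: 40.0
```

```bash
python3 - <<'E'
from h import *
c=avg(6);cv2.imwrite('pics/s14.png',c);shift('s14','s3')
E
```

```text
27.57 [ 0.5001  0.2803  0.3004 -0.1853 -0.5783 -7.979  -0.0262  0.0257 -0.0218]
s14 shift 0.02 -0.09 score 0.998
```

Call:
{"op": "arm_command", "data": {"deltas": [[[0, 0, -0.4, 0, 0, 0], [0, 0, -0.6, 0, 0, 0], [0, 0, -0.8, 0, 0, 0], [0, 0, -0.8, 0, 0, 0], [0, 0, -0.8, 0, 0, 0], [0, 0, -0.8, 0, 0, 0], [0, 0, -0.8, 0, 0, 0], [0, 0, -0.8, 0, 0, 0], [0, 0, -0.6, 0, 0, 0], [0, 0, -0.4, 0, 0, 0], [0, 0, 0, 0, 0, 0], [0, 0, 0, 0, 0, 0]]]}}

```text
t: 28.57
tool_pos: [0.5004, 0.2803, 0.2329]
orientation: [2.161, 2.28, 0.001]
force: [-0.5, 0.1, -1.4]
opening: 0.0216
gripper_force: 40.0
```

```bash
python3 - <<'E'
from h import *
c=avg(8);cv2.imwrite('pics/s15.png',c);shift('s15','s3')
E
```

```text
28.97 [ 0.5005  0.2804  0.2332 -0.2071  0.0344 -1.9064 -0.0719 -0.0522  0.0065]
s15 shift 0.07 -0.06 score 0.998
```

Call:
{"op": "arm_command", "data": {"deltas": [[[0, 0, -0.5, 0, 0, 0], [0, 0, -0.7, 0, 0, 0], [0, 0, -0.7, 0, 0, 0], [0, 0, -0.4, 0, 0, 0], [0, 0, -0.2, 0, 0, 0], [0, 0, 0, 0, 0, 0], [0, 0, 0, 0, 0, 0]]]}}

```text
t: 29.55
tool_pos: [0.5001, 0.2803, 0.2074]
orientation: [-2.16, -2.281, 0.001]
force: [-0.5, 0.2, -1.9]
opening: 0.0219
gripper_force: 40.0
```

```bash
python3 - <<'E'
from h import *
c=avg(6)
E
```

```text
29.85 [ 0.5004  0.2804  0.208   0.0784  0.1495 -1.9254 -0.0172 -0.1112  0.0024]
```

Call:
{"op": "arm_command", "data": {"deltas": [[[0.2, 0, 0, 0, 0, 0], [0.4, 0, 0, 0, 0, 0], [0.5, 0.05, 0, 0, 0, 0], [0.5, 0.05, 0, 0, 0, 0], [0.5, 0.05, 0, 0, 0, 0], [0.5, 0.05, 0, 0, 0, 0], [0.5, 0, 0, 0, 0, 0], [0.4, 0, 0, 0, 0, 0], [0.2, 0, 0, 0, 0, 0], [0, 0, 0, 0, 0, 0], [0, 0, 0, 0, 0, 0]]]}}

```text
t: 30.77
tool_pos: [0.5372, 0.2823, 0.2075]
orientation: [-2.161, -2.28, 0.0]
force: [0.6, 0.0, -1.3]
opening: 0.0219
gripper_force: 40.0
```

```bash
python3 - <<'E'
from h import *
c=avg(4);cv2.imwrite('pics/s16.png',c);shift('s16','s2')
E
```

```text
30.97 [ 0.5371  0.2823  0.2076  0.1598  0.4201 -1.9238 -0.0585 -0.0837  0.0139]
s16 shift 0.05 -0.04 score 0.997
```

Call:
{"op": "arm_command", "data": {"deltas": [[[0, 0, 0.8, 0, 0, 0], [0, 0, 1.6, 0, 0, 0], [0, 0, 2, 0, 0, 0], [0, 0, 2, 0, 0, 0], [0, -1, 1.4, 0, 0, 0], [-0.5, -2, 0.4, 0, 0, 0.8], [-0.6, -2.5, 0, 0, 0, 0.8], [-0.6, -2.5, 0, 0, 0, 0.8], [-0.6, -2.5, 0, 0, 0, 0.8], [-0.6, -2.5, 0, 0, 0, 0.8], [-0.6, -2.5, 0, 0, 0, 0.8], [-0.6, -2.5, 0, 0, 0, 0]]]}}

```text
t: 31.97
tool_pos: [0.4956, 0.1006, 0.2902]
orientation: [2.062, 2.37, 0.0]
force: [-0.1, -0.7, -1.0]
opening: 0.022
gripper_force: 40.0
```

Call:
{"op": "arm_command", "data": {"deltas": [[[-0.6, -2.5, 0, 0, 0, 0], [-0.6, -2.5, 0, 0, 0, 0], [-0.6, -2.5, 0, 0, 0, 0], [-0.6, -2.5, 0, 0, 0, 0], [-0.6, -2.5, 0, 0, 0, 0], [-0.6, -2, 0, 0, 0, 0], [0, -1, 0, 0, 0, 0], [0, -0.5, 0, 0, 0, 0], [0, 0, 0, 0, 0, 0], [0, 0, 0, 0, 0, 0], [0, 0, 0, 0, 0, 0]]]}}

```text
t: 32.88
tool_pos: [0.4604, -0.0568, 0.2896]
orientation: [-2.062, -2.37, -0.0]
force: [0.5, 0.1, -1.4]
opening: 0.0216
gripper_force: 40.0
```

```bash
python3 - <<'E'
from h import *
c=avg(4);s=monitor.read_state();r=s['orientation'];print(np.degrees(2*np.arctan2(r[1],r[0]))%360,(np.array([.4658,-.0581,.2346])-s['tool_pos'])*100)
cv2.imwrite('pics/s17.png',c);shift('s17','s1')
ms=eyes.camera_model('scene');o=s['tool_pos']+np.array([-.0002,.0008,-.0246])
print('pred collar',proj(ms,[o+[0,0,.004]]),'gripper hides?',[q[:2] for q in blobs(masks(c)[1],60) if 250<q[0][0]<400 and 120<q[0][1]<280])
E
```

```text
33.08 [ 0.4604 -0.0569  0.2896 -0.4771  0.0494 -1.7334 -0.0493 -0.1195 -0.002 ]
97.96930934429827 [ 0.54712318 -0.11405931 -5.49487397]
s17 shift 0.07 -0.06 score 0.998
pred collar [[279.38877227 201.32548169]] gripper hides? [([279.2, 203.5], [265, 195, 28, 17, 316])]
```

Call:
{"op": "arm_command", "data": {"deltas": [[[0, -0.2, -0.5, 0, 0, 0], [0, 0, -1.5, 0, 0, 0], [0, 0, -1.5, 0, 0, 0], [0, 0, -1.2, 0, 0, 0], [0, 0, -0.6, 0, 0, 0], [0, 0, -0.2, 0, 0, 0], [0.4, 0.06, 0, 0, 0, 0], [0.8, 0.11, 0, 0, 0, 0], [0.8, 0.11, 0, 0, 0, 0], [0, 0, 0, 0, 0, 0], [0, 0, 0, 0, 0, 0], [0, 0, 0, 0, 0, 0]]]}}

```text
t: 34.08
tool_pos: [0.4804, -0.0569, 0.2348]
orientation: [2.063, 2.369, -0.0]
force: [-0.4, -0.7, -1.6]
opening: 0.0217
gripper_force: 40.0
```

Call:
{"op": "arm_command", "data": {"deltas": [[[0.5, 0.07, 0, 0, 0, 0], [0.9, 0.13, 0, 0, 0, 0], [1, 0.14, 0, 0, 0, 0], [1, 0.14, 0, 0, 0, 0], [1, 0.14, 0, 0, 0, 0], [1, 0.14, 0, 0, 0, 0], [1, 0.14, 0, 0, 0, 0], [1, 0.14, 0, 0, 0, 0], [0.7, 0.1, 0, 0, 0, 0], [0.3, 0.04, 0, 0, 0, 0], [0, 0, 0, 0, 0, 0], [0, 0, 0, 0, 0, 0]]]}}

```text
t: 35.08
tool_pos: [0.5641, -0.0451, 0.2345]
orientation: [-2.063, -2.369, 0.001]
force: [-0.2, -0.5, -2.5]
opening: 0.0218
gripper_force: 40.0
```

```bash
python3 - <<'E'
from h import *
c=avg(6);s=monitor.read_state();print((np.array([.5648,-.0444,.1946])-s['tool_pos'])*100)
E
```

```text
35.38 [ 0.564  -0.0451  0.2347 -0.221  -0.1985 -1.8868 -0.0487 -0.0874 -0.0073]
[ 0.07883679  0.07549666 -4.01978232]
```

Call:
{"op": "arm_command", "data": {"deltas": [[[0.08, 0.08, -0.3, 0, 0, 0], [0, 0, -0.7, 0, 0, 0], [0, 0, -0.8, 0, 0, 0], [0, 0, -0.8, 0, 0, 0], [0, 0, -0.6, 0, 0, 0], [0, 0, -0.4, 0, 0, 0], [0, 0, -0.2, 0, 0, 0], [0, 0, -0.15, 0, 0, 0], [0, 0, 0, 0, 0, 0], [0, 0, 0, 0, 0, 0]]]}}

```text
t: 36.22
tool_pos: [0.5652, -0.0443, 0.1955]
orientation: [2.063, 2.369, 0.0]
force: [-0.6, 0.3, -1.7]
opening: 0.0216
gripper_force: 40.0
```

```bash
python3 - <<'E'
from h import *
c=avg(6)
E
```

```text
36.52 [ 0.5652 -0.0443  0.1955 -0.2103 -0.0514 -1.7735 -0.0477 -0.0818 -0.0142]
```

Call:
{"op": "arm_command", "data": {"deltas": [[[0, 0, -0.05, 0, 0, 0], [0, 0, -0.05, 0, 0, 0], [0, 0, 0, 0, 0, 0], [0, 0, 0, 0, 0, 0]]]}}

```text
t: 36.85
tool_pos: [0.5651, -0.0443, 0.1946]
orientation: [2.063, 2.369, 0.0]
force: [-1.6, 0.9, 3.3]
opening: 0.0217
gripper_force: 40.0
```

```bash
python3 - <<'E'
from h import *
c=avg(6)
E
```

```text
37.15 [ 0.5651 -0.0443  0.1946 -2.5765  0.1668  4.6186  0.0131  0.3385 -0.0099]
```

Call:
{"op": "arm_command", "data": {"deltas": [[[0, 0, 0.04, 0, 0, 0], [0, 0, 0, 0, 0, 0], [0, 0, 0, 0, 0, 0]]]}}

```text
t: 37.4
tool_pos: [0.5651, -0.0443, 0.1946]
orientation: [2.063, 2.369, 0.0]
force: [-1.2, 0.2, 4.4]
opening: 0.0218
gripper_force: 40.0
```

Call:
{"op": "arm_command", "data": {"deltas": [[[0, 0, 0, 0, 0, 0], [0, 0, 0, 0, 0, 0], [0, 0, 0, 0, 0, 0], [0, 0, 0, 0, 0, 0], [0, 0, 0, 0, 0, 0], [0, 0, 0, 0, 0, 0], [0, 0, 0, 0, 0, 0], [0, 0, 0, 0, 0, 0], [0, 0, 0, 0, 0, 0], [0, 0, 0, 0, 0, 0]]], "gripper": 0.6}}

```text
t: 38.23
tool_pos: [0.565, -0.0443, 0.1946]
orientation: [2.063, 2.369, 0.0]
force: [0.4, -0.1, -0.4]
opening: 0.0739
gripper_force: 0.0
```

Released. I rise straight up, back off to view, and measure the scale and box again.

Call:
{"op": "arm_command", "data": {"deltas": [[[0, 0, 0.5, 0, 0, 0], [0, 0, 1, 0, 0, 0], [0, 0, 1.5, 0, 0, 0], [0, 0, 2, 0, 0, 0], [0, 0, 2, 0, 0, 0], [0, 0, 2, 0, 0, 0], [0, 0, 2, 0, 0, 0], [0, -1.5, 2, 0, 0, 0], [0, -2.5, 1, 0, 0, 0], [0, -2, 0, 0, 0, 0], [0, 0, 0, 0, 0, 0], [0, 0, 0, 0, 0, 0]]]}}

```text
t: 39.23
tool_pos: [0.565, -0.1051, 0.3355]
orientation: [2.065, 2.367, 0.001]
force: [-0.5, 0.2, 1.0]
opening: 0.074
gripper_force: 0.0
```

```bash
python3 - <<'E'
from h import *
m,a=snap('e1');c=avg(4);cv2.imwrite('pics/s18.png',c);shift('s18','s0') if 0 else shift('s18','s1');cv2.imwrite('pics/scene_end.png',c)
S0=cv2.imread('pics/scene0.png')
for n,im in(('start',S0),('end',c)):
    for k,mk in zip('rb',masks(im)):
        for q in blobs(mk,200):
            if 270<q[0][0]<330 and 235<q[0][1]<290: print(n,k,q[0],q[1])
mk=masks(a)[0]
for q in blobs(mk,1000):print(q[0],onz(m,[q[2][0]],.229),q[1])
l=cv2.connectedComponents(masks(a)[1])[1]
pts=np.vstack([np.argwhere(l==i)[:,::-1] for i in range(1,l.max()+1) if (l==i).sum()>200 and abs(onz(m,[np.argwhere(l==i)[:,::-1].mean(0)],.178)[0][:2]-[.565,-.044]).max()<.04])
P=onz(m,cv2.convexHull(pts.astype(np.float32))[:,0],.178);print('collar',cv2.minEnclosingCircle(P[:,:2].astype(np.float32)))
f=lambda im:cv2.resize(im[200:370,200:470],(400,252),interpolation=cv2.INTER_CUBIC)
cv2.imwrite('pics/end.png',np.vstack([np.hstack([f(S0),f(c)]),cv2.resize(a,(400,300))[:, :].repeat(1,1) if 0 else np.hstack([cv2.resize(a,(400,300)),np.zeros((300,400,3),np.uint8)])]))
E
```

```text
e1 39.2333 [ 0.565  -0.1051  0.3355] [2.065e+00 2.367e+00 1.000e-03]
39.48 [ 0.5649 -0.1035  0.3345 -0.1995 -0.1958 -0.288  -0.0792 -0.0906  0.0052]
s18 shift 0.07 -0.06 score 0.998
start r [295.4, 252.0] [279, 243, 33, 19, 437]
start b [296.8, 269.3] [281, 259, 31, 20, 379]
end r [295.5, 252.3] [279, 243, 33, 20, 448]
end b [296.9, 269.5] [281, 259, 31, 20, 381]
[331.4, 153.4] [[ 0.56497484 -0.04265004  0.229     ]] [318, 109, 28, 91, 2442]
collar ((0.5651530027389526, -0.043221671134233475), 0.030157791450619698)
```

View pics/end.png

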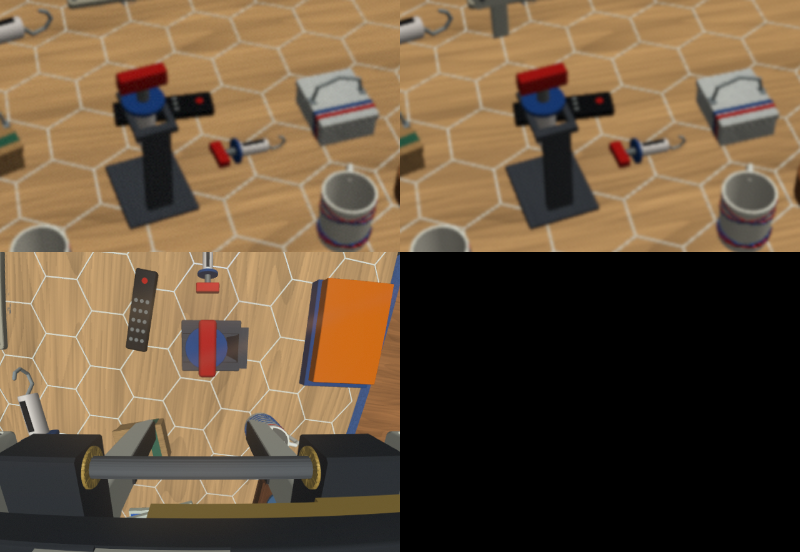

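The start (left) and end (right) views match: the scale hangs in the fork at about (541,95), the gift box stands in its place at about (737,105), the bystanders in view are unmoved, and the gripper is clear.

```bash
python3 -c "
from h import *
print(ticket.close_job())"
```

```text
the job is handed in; nothing more can be done
None
```

I weighed the gift box (about 6.8 N, roughly 0.70 kg), set it back where it stood, hung the scale back in its fork and handed the job in at about 39.5 s; the hand-in gave no verdict.

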